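Check a glass cell for strain in the bench viewer

TASK

Switch on the strain viewer's lamp, then pick up the taller of the two glass cells by its frosted long walls only, never touching its polished end windows with the gripper, and hold it upright in the air half-way between the viewer's two heads, centred in the light path with its windows squarely facing the lamp and the analyser. Do not let it touch the viewer, leave everything else where it stands, and finish while still holding the cell steady there: nothing is put down.

Things in the scene. Friction and masses are not known exactly. Their poses are not given: they have to be found in the camera images.
- lamp_switch (a joint): the viewer's latching push switch (m): 0 as found (out, lamp off), 0.006 pressed fully in (lamp on). It moves straight down, takes about 3 N, and stays where it is left.
- switch_top (a point): centre of the top face of the switch, a round white button 24 mm across that stands 12 mm proud of the flat top of the viewer's lamp house when out; z axis up, press straight down
- viewer: strain viewer fixed to the table; y runs from lamp to analyser, x across the beam, z up; origin under its middle. Base 130 x 340 mm, 22 mm high with its rail. Grey lamp house: 120 mm wide, y -165 to -72 mm (with bezel), 150 mm high, round white window. Black analyser frame: 110 mm wide, y 107 to 137 mm, 148 mm high, dark round film. The gap between is open above and at the sides.
- light_path (a point): where the cell's centre is to be held: on the beam's axis, half-way across the gap, 95 mm above the table; axes as viewer (y along the beam, x across it, z up). The gap is free for 89 mm to either side along the beam.
- cell_center (a point): centre (half-way up) of the taller glass cell: open-topped box 50 mm long (its x, the way the light is to pass), 30 mm wide (y), 50 mm high (z, up), about 75 g, walls 3 mm, standing on a 4 mm cork pad. The two 50 x 50 mm long walls (facing +y, -y) are frosted, to be gripped; the two end walls (facing +x, -x) are polished windows.
- cell: the taller glass cell as a whole, windows included; origin at the centre of its underside, axes as cell_center
- cell_windows: the two clear polished end windows of the taller cell (24 mm wide, the full height, at 25 mm to either side of the cell's centre along its x axis); origin at the cell's centre, axes as cell_center. Not to be touched by the gripper.
- short_cell: bystander: a like glass cell of the same plan, 50 x 30 mm, but only 26 mm high, on the same cork pad about 120 mm from the taller one (either of the two places); origin at the centre of its underside
- chuck: bystander: dark steel three-jaw lathe chuck, 80 mm across, 64 mm high, 1.5 kg; origin at the centre of its underside
- jar: bystander: amber glass jar with a white lid, 60 mm across, 75 mm high; origin at the centre of its underside
- tape: bystander: roll of yellow tape lying flat, 76 mm across, 19 mm high; origin at the centre of its underside
There are look-alikes about, which are no part of the job. Leave any green, orange or pink look-alike of the cell alone.

How it is judged:
On the way, in this order (a step that is already met when the one before it is completed fails the run):
1. the lamp is switched on (value of joint lamp_switch above 0.004 m), for 0.2 s.
2. the taller cell is gripped and lifted off the pad (height (world z) of cell_center above 0.045 m and contact force between the fingers and cell above 1 N), for 0.2 s.
At the end, for the whole second after the job is handed in: Switch in over 4 mm; taller cell held by fingers alone, at rest, centre within 12 mm of the beam axis across and in height, 25 mm along; long axis within 0.14 rad of the beam, upright to 0.14 rad; windows untouched, clear of the viewer; bystanders within 15 mm, upright (value of joint lamp_switch above 0.004 m and x of cell_center in the frame of light_path between -0.012 and 0.012 m and z of cell_center in the frame of light_path between -0.012 and 0.012 m and y of cell_center in the frame of light_path between -0.025 and 0.025 m and angle between the x axis of cell_center and the y axis of light_path, either way round below 0.14 rad and angle between cell_center's own z axis and vertical below 0.14 rad and contact force between the fingers and cell above 1 N and contact force between the fingers and cell_windows below 0.3 N and contact force between cell and viewer below 0.3 N and linear speed of cell below 0.03 m/s and distance of each of short_cell, chuck, jar, tape from where it was at the start of the episode below 0.015 m and angle between each of short_cell, jar's own z axis and vertical below 0.3 rad); the arm keeps its last pose, push and grip.
It fails at once if the gripper or arm touches a polished window of the taller cell (contact force between any of the fingers, the arm and cell_windows above 0.3 N).
It fails at once if the cell touches the viewer (contact force between cell and viewer above 0.3 N).
It fails at once if a bystander is disturbed (distance of any of short_cell, chuck, jar, tape from where it was at the start of the episode above 0.015 m or angle between any of short_cell, jar's own z axis and vertical above 0.3 rad).
It also fails if it takes over 53 s, if anything falls off the work surface, if the arm or the gripper's body presses on something with over 40 N, if the wrist force passes 120 N, or if a joint passes its speed limit or range.

ROBOT

A 6-joint arm with a two-finger parallel gripper is mounted at the origin on the work surface. World frame = base frame: x ahead of the robot, y to its left, z up, the work surface at z = 0. Lengths are in m, angles in rad, forces in N, time in s.
With the tool pointing down it reaches from about 0.25 to 0.775 m from the base axis. Payload 4 kg.
Tool frame: the origin (TCP) lies between the finger pads; the fingertips stand 17 mm ahead of it and the grasp point (between the pads) lies 2 mm behind it; z points along the fingers, y is the line along which they close (so a half turn about z gives the same grasp; the last joint's range is limited). The gripper opens to 94 mm and grips with 3 to 60 N. Pads are 16 mm wide; open, the fingers measure 119 mm over their backs; the gripper's body (75 mm by 177 mm) begins 78 mm behind the grasp point.
Start: joints at [-1.218, 0.087, 1.371, -0, 1.684, -0.103], TCP at [0.242, -0.494, 0.223] pointing down, gripper open.
Joint ranges: [-3.1, 3.1], [-0.76, 2.03], [0.27, 2.55], [-1.08, 4.22], [0.17, 2.65], [-2.57, 2.57]. Speed limits (rad/s): [2.79, 2.79, 3.14, 3.14, 3.14, 3.14].

INTERFACE

Orientations are given as a unit quaternion [x, y, z, w].
In Python, from rig import manip gives the robot as it stands. Calls block until the motion is done:
- manip.reach(position, orientation): joint-space move of the TCP to a pose.
- manip.movel(position, max_speed=0.15, rotation=None): straight line of the TCP; rotation=None keeps the orientation; max_speed is the mean speed in m/s.
- manip.goto_joints(angles): joint-space move.
- manip.ungrasp() and manip.grasp(f_grip=None): open the fingers fully, or close them until they stop; f_grip is the grip in N (None keeps the last).
- manip.dwell(seconds).
- manip.ik(position, orientation): joint angles nearest the present ones, or None.
- manip.get_image(name): name is "side" or "top"; returns a dict with "frame" (420x560x3 uint8, red, green, blue), "vertical_fov" (degrees; the focal length in pixels is half the picture's height over the tangent of half this angle, whatever the lens; pixels are square), "cx", "cy" (the principal point, pixels), "dist_coeffs" ([k1, k2, p1, p2, k3] as OpenCV has them; the pictures are not rectified), "T" (4x4, takes a point from camera to world coordinates). Camera axes: x right, y up, looking along -z (the intrinsics and any distortion apply to the point x, -y, -z); pixel columns grow to the right and rows downward; lengths in m; the calibration is good to about 2 mm. A picture is of the moment at which its call begins. There is no depth.
A pose or a line that the arm cannot do raises manip.IKError and nothing moves.
- manip.hand_in(): hands the job in; it is judged then, once.
Trained networks look in the newest picture that a camera, given by its name, has taken for a name from the list of things; names that differ only in an ending like _2 or _b are one class to them, and where a whole thing is asked for, a point or a joint stands for the part that bears it (a point fixed in the world has none). Each returns a list of dicts, best first, with "score" (0 to 1); they miss things now and then, are a little off and sometimes report something else, mostly with a low value. They report only what shows in the picture. A call takes as long as a camera call. They do not tell look-alikes from the thing itself.
- manip.silhouettes(label, camera): "region" (420x560 bool, what is visible of it) and "extent" ([centre column, centre row, width, height] in pixels, round what is visible of it).
Readings, each from a call of its own:
- manip.read_t(): time.
- manip.read_q(): joint angles.
- manip.read_qvel(): joint speeds.
- manip.read_effort(): joint torques, N m.
- manip.read_tool_pos(): TCP position.
- manip.read_ee_rot(): TCP orientation.
- manip.read_force(): force on the tool from outside, world axes, zero at the start.
- manip.read_moment(): the same for the moment, N m.
- manip.read_opening(): finger opening in m.
- manip.read_grip_force(): force on a finger pad.
Only numpy, scipy, OpenCV 4.12 (cv2) and the standard library are available. Lean on these libraries where they do the work, as an engineer would, in place of code of your own. Each camera call takes 0.05 s, during which the arm holds its last target. There are 200 camera calls.

## Working session

There is one attempt and no reset: what is moved stays moved. The work goes in short steps, each a Python script; the robot and the scene stay as the last script left them, time stands still between calls to the robot, and variables do not carry over. Pictures are saved under pics/ and viewed, at most 10 in all, crops included, and the job is handed in when it is done.

```bash
mkdir -p pics
cat > h.py <<'E'
import numpy as np, cv2
from rig import manip
def cam(n):
    d=manip.get_image(n); f=d["frame"].shape[0]/2/np.tan(np.radians(d["vertical_fov"])/2)
    d["K"]=np.array([[f,0,d["cx"]],[0,f,d["cy"]],[0,0,1]]); d["D"]=np.array(d["dist_coeffs"],float); d["T"]=np.array(d["T"]); return d
def back(d,px,z):
    u=cv2.undistortPoints(np.array(px,float).reshape(-1,1,2),d["K"],d["D"]).reshape(-1,2)
    r=np.c_[u[:,0],-u[:,1],-np.ones(len(u))]@d["T"][:3,:3].T; o=d["T"][:3,3]
    return o+r*((z-o[2])/r[:,2])[:,None]
def proj(d,P):
    p=(np.array(P,float).reshape(-1,3)-d["T"][:3,3])@d["T"][:3,:3]; p=p*[1,-1,-1]
    return cv2.projectPoints(p,np.zeros(3),np.zeros(3),d["K"],d["D"])[0].reshape(-1,2)
E
python3 - <<'E'
from h import *
for n in("top","side"):
    d=cam(n); print(n,d["T"][:3,3].round(3),(-d["T"][:3,2]).round(2),d["K"][0,0],d["D"])
    cv2.imwrite(f"pics/{n}0.png",cv2.resize(d["frame"][:,:,::-1],(800,600)))
    for l in("viewer","lamp_switch","cell","short_cell","chuck","jar","tape"):
        for s in manip.silhouettes(l,n): print(n,l,round(s["score"],2),np.round(s["extent"],1))
E
```

```text
top [0.539 0.05  1.054] [ 0.09  0.01 -1.  ] 391.099469990309 [0.01905983 0.         0.         0.         0.        ]
top viewer 0.85 [348.  236.3 150.4  74.1]
top lamp_switch 0.43 [404.  245.8  11.2  14.7]
top cell 0.85 [162.3 207.2  20.   26.1]
top cell 0.63 [211.  230.9  26.8  22.8]
top cell 0.57 [236.9 187.9  23.9  18. ]
top cell 0.54 [159.6 250.   20.   21.2]
top short_cell 0.54 [222.1 273.8  14.8  22. ]
top chuck 0.58 [299.9 150.   29.8  33.6]
top jar 0.72 [184.1 171.4  24.1  28.2]
top tape 0.55 [388.9 167.3  29.5  29.3]
side [0.572 0.719 0.799] [ 0.02 -0.72 -0.7 ] 446.4549069849259 [0.0331433 0.        0.        0.        0.       ]
side viewer 0.7 [188.8 244.8  32.6  37.3]
side viewer 0.62 [287.  201.7  79.6 139.7]
side lamp_switch 0.4 [299.2 138.7   4.    7.2]
side lamp_switch 0.16 [197.2 359.   32.5  48.2]
side cell 0.9 [308.1 395.7  35.6  38.8]
side cell 0.88 [281.8 331.7  27.9  36.4]
side cell 0.7 [240.4 392.7  34.2  28.6]
side cell 0.64 [225.7 301.5  20.6  37. ]
side cell 0.52 [196.8 358.6  37.5  44.8]
side short_cell 0.82 [336.7 322.9  28.   24.6]
side short_cell 0.26 [280.9 329.   27.1  39.7]
side jar 0.82 [196.2 359.9  34.5  48.8]
side tape 0.62 [218.9 181.6  23.3  22.6]
```

View pics/top0.png

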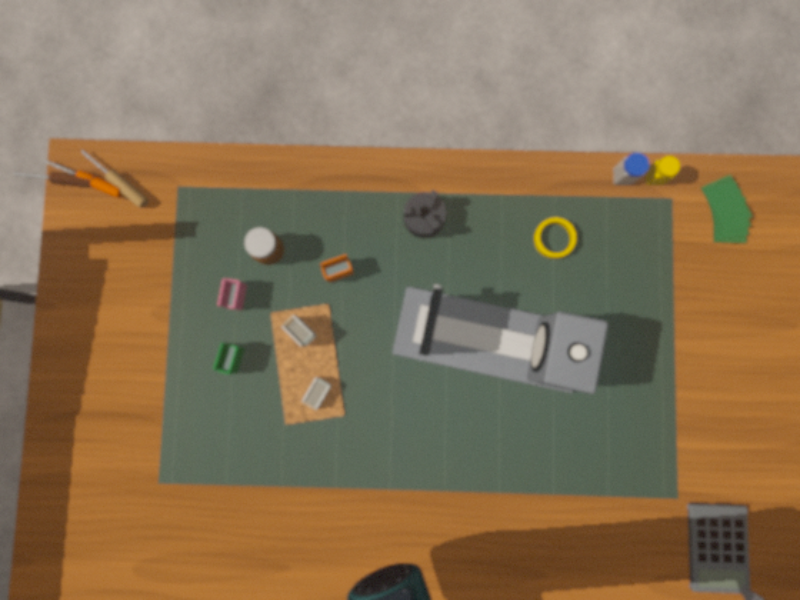

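View pics/side0.png

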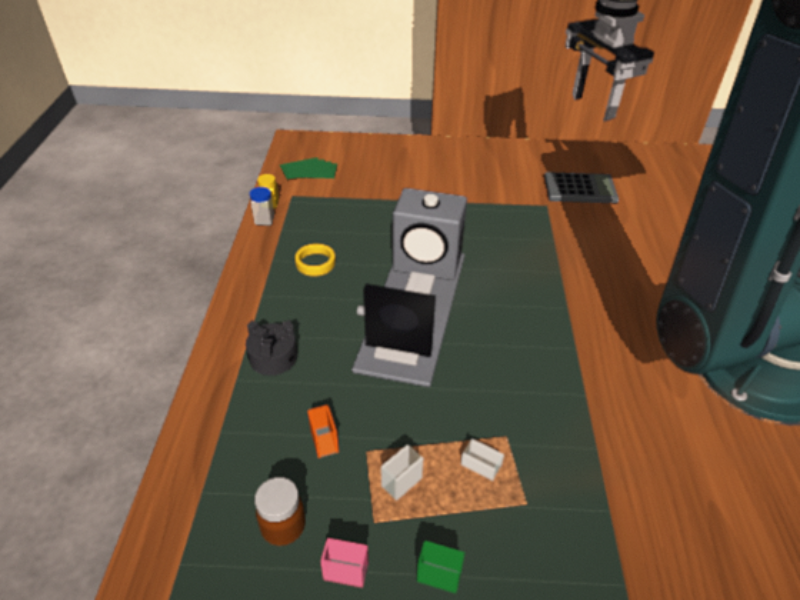

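The top picture shows the tall cell at about (209,232) native and the short one at (222,274). The side picture shows the tall cell at (282,332) and the viewer's switch at (302,140). Next I fit the cell and viewer models to the masks.

```bash
cat > fit.py <<'E'
from h import *
from scipy.optimize import minimize
def box(x0,x1,y0,y1,z0,z1): return np.array([[x,y,z] for x in(x0,x1) for y in(y0,y1) for z in(z0,z1)],float)
CELL=[box(-.025,.025,-.015,.015,.004,.054)]
VIEW=[box(-.065,.065,-.17,.17,0,.022),box(-.06,.06,-.165,-.085,0,.15),box(-.055,.055,.107,.137,0,.148)]
def place(B,p):
    c,s=np.cos(p[2]),np.sin(p[2]); return B@np.array([[c,-s,0],[s,c,0],[0,0,1]]).T+[p[0],p[1],0]
def render(d,model,p,S=4):
    m=np.zeros((420*S,560*S),np.uint8)
    for B in model:
        q=(proj(d,place(B,p))+.5)*S
        cv2.fillConvexPoly(m,cv2.convexHull(np.round(q).astype(np.int32)),1)
    return cv2.resize(m.astype(np.float32),(560,420),interpolation=cv2.INTER_AREA)
def fit(views,model,p0s):
    def cost(p):
        return sum(1-np.minimum(r:=render(d,model,p),m).sum()/np.maximum(r,m).sum() for d,m in views)
    best=None
    for p0 in p0s:
        p0=np.array(p0,float); sx=np.vstack([p0,p0+[.012,0,0],p0+[0,.012,0],p0+[0,0,.3]])
        r=minimize(cost,p0,method="Nelder-Mead",options=dict(initial_simplex=sx,xatol=1e-4,fatol=1e-4))
        if best is None or r.fun<best.fun: best=r
    return best
def pick(l,n,c):
    return min(manip.silhouettes(l,n),key=lambda s:np.hypot(*(np.array(s["extent"][:2])-c)))
E
cat > m.py <<'E'
from fit import *
V={n:cam(n) for n in("top","side")}
cs={"top":(209,232),"side":(282,332)}; vs={"top":(348,236),"side":(287,202)}
for nm,c,mod,z in(("cell",cs,CELL,.054),("viewer",vs,VIEW,.1)):
    W={n:(V[n],pick(nm,n,c[n])["region"].astype(np.float32)) for n in V}
    p=back(V["top"],c["top"],z)[0]
    for key in(["top","side"],["top"],["side"]):
        yaws=np.arange(0,np.pi,np.pi/6) if nm=="cell" else [np.pi-.15,np.pi+.15,.15,-.15]
        r=fit([W[k] for k in key],mod,[[p[0],p[1],y] for y in yaws]); print(nm,key,r.x.round(4),round(r.fun,3))
        if len(key)==2:
            for n in V:
                for B in mod:
                    q=cv2.convexHull(((proj(V[n],place(B,r.x)))).astype(np.float32))
                    V[n].setdefault("polys",[]).append(q)
for n,c in(("top",(404,246)),("side",(302,140))):
    s=pick("lamp_switch",n,c); print("switch",n,back(V[n],[s["extent"][:2]],.162).round(4), s["extent"])
crops=[]
for n,(x,y,w,h) in(("top",(180,185,260,100)),("side",(220,110,140,260))):
    k=5 if n=="top" else 4; k=3 if n=="top" else 2.2
    im=cv2.resize(V[n]["frame"][y:y+h,x:x+w,::-1],None,fx=k,fy=k,interpolation=cv2.INTER_CUBIC)
    for q in V[n]["polys"]: cv2.polylines(im,[np.round((q.reshape(-1,2)+.5-[x,y])*k).astype(np.int32)],True,(0,0,255),1)
    cv2.imwrite(f"pics/{n}1.png",im)
E
python3 m.py
```

```text
cell ['top', 'side'] [0.5842 0.2415 3.9919] 0.205
cell ['top'] [0.5858 0.2442 0.876 ] 0.142
cell ['side'] [0.5842 0.2411 0.8435] 0.044
viewer ['top', 'side'] [ 0.5805 -0.1077 -0.1866] 0.091
viewer ['top'] [ 0.581  -0.1056 -0.1825] 0.034
viewer ['side'] [ 0.5794 -0.112  -0.1804] 0.044
switch top [[ 0.5562 -0.2297  0.162 ]] [406.1, 246.7, 9.6, 12.6]
switch side [[ 0.5564 -0.229   0.162 ]] [301.2, 138.2, 6.4, 6.3]
```

View pics/top1.png

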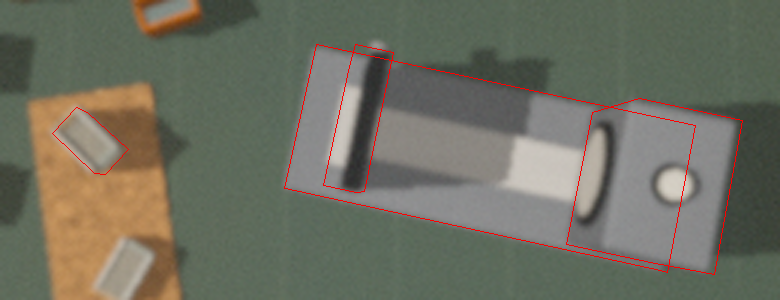

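View pics/side1.png

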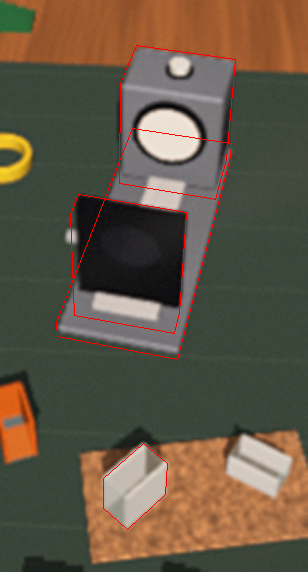

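The fits agree with the pictures: cell at (0.584, 0.242), yaw 0.85, and viewer yaw −0.185. Switch position agrees between the cameras. Now I press the switch.

```bash
cat >> h.py <<'E'
from scipy.spatial.transform import Rotation as R
def down(phi):
    y=np.array([np.cos(phi),np.sin(phi),0]); z=np.array([0,0,-1.])
    return R.from_matrix(np.c_[np.cross(y,z),y,z]).as_quat()
def best(p,phi):
    o=[(abs(q[5]),f) for f in(phi,phi+np.pi) if (q:=manip.ik(p,down(f))) is not None]
    return down(min(o)[1])
E
python3 - <<'E'
from h import *
manip.grasp(10)
s=np.array([.5563,-.2290]); p=[*s,.20+.017]
manip.reach(p,best(p,-.185)); f0=np.array(manip.read_force()); print(f0.round(1))
manip.movel([*s,.167+.017],.08)
for tip in np.arange(.163,.1525,-.001):
    manip.movel([*s,tip+.017],.02); f=manip.read_force()[2]-f0[2]
    print(round(tip,4),round(f,2),np.round(manip.read_tool_pos()[2]-.017,4))
    if f>9: break
manip.movel([*s,.22],.1)
print(manip.read_t()); d=cam("top"); d=cam("side")
cv2.imwrite("pics/lamp.png",cv2.resize(d["frame"][100:240,220:360,::-1],None,fx=4,fy=4,interpolation=cv2.INTER_CUBIC))
E
```

```text
[-0.  -0.5 -0.3]
0.163 -0.05 0.1631
0.162 1.24 0.1622
0.161 1.91 0.1614
0.16 2.81 0.1602
0.159 3.12 0.1589
0.158 2.52 0.1579
0.157 2.3 0.1569
0.156 3.13 0.1563
0.155 6.58 0.1562
0.154 8.72 0.1562
0.153 12.59 0.1562
8.2
```

View pics/lamp.png

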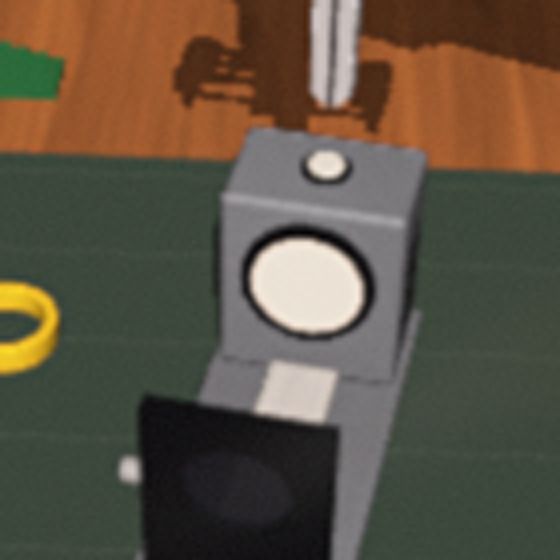

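The button is fully in: it hit a hard stop at 6 mm, and in the picture it sits low at (325,165). Now the cell.

Run:
```python
from h import *
c=np.array([.5845,.2418]); phi=.85+np.pi/2
manip.movel([*manip.read_tool_pos()[:2],.26],.2)
p=[*c,.20]; manip.reach(p,best(p,phi)); manip.ungrasp()
zt=.034-.002
manip.movel([*c,.10],.12)
d=cam("side"); cv2.imwrite("pics/pre.png",cv2.resize(d["frame"][240:400,180:380,::-1],None,fx=3.5,fy=3.5,interpolation=cv2.INTER_CUBIC))
print(manip.read_t(),manip.read_q());
```

```text
12.8667 [3.02630174e-01 3.19111882e-01 1.33887225e+00 2.12196251e-05
 1.48100263e+00 1.02344853e+00]
```

View pics/pre.png

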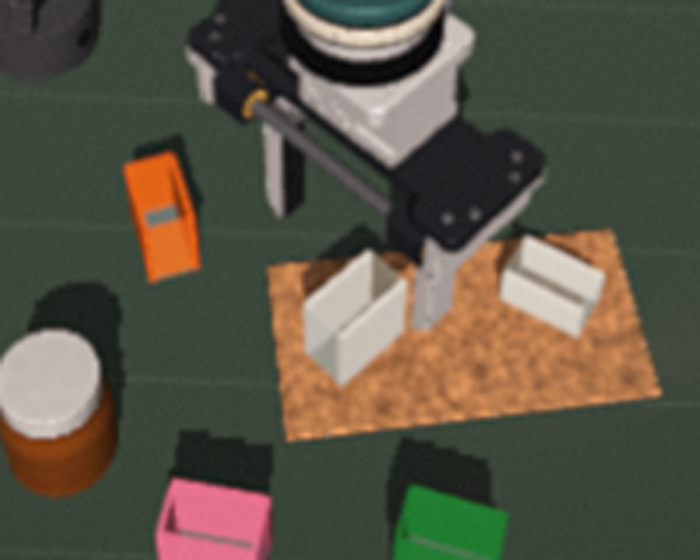

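The fingers straddle the cell across its long walls, with the cell at (355,315) and clear of the short one. I'll descend, grip and lift.

Run:
```python
from h import *
c=np.array([.5845,.2418])
manip.movel([*c,.032],.08); manip.grasp(12); manip.dwell(.2)
print(manip.read_opening(),manip.read_grip_force())
manip.movel([*c,.10],.1); manip.dwell(.3); manip.movel([*c,.26],.15)
print(manip.read_opening(),manip.read_grip_force(),manip.read_force(),manip.read_t())
p=[.5837,-.0905,.26]; q=best(p,-.185)
print(manip.ik(p,q)); manip.reach(p,q)
for n in("top","side"):
    d=cam(n); u=proj(d,[p[0],p[1],.26])[0].astype(int); a,b=max(u[0]-75,0),max(u[1]-60,0)
    cv2.imwrite(f"pics/held_{n}.png",cv2.resize(d["frame"][b:b+130,a:a+150,::-1],None,fx=4,fy=4,interpolation=cv2.INTER_CUBIC)); print(a,b)
    for s in manip.silhouettes("cell",n): print(n,round(s["score"],2),s["extent"])
print(manip.read_t())
```

```text
0.030287742063263984 11.87025636434555
0.030281085033158645 11.870891153812408 [ 0.17235969  0.38620287 -1.55970787] 17.4083
[-2.49790600e-01  1.74862360e-01  1.19930794e+00 -4.44089210e-16
  1.76742235e+00 -6.47905999e-02]
277 170
top 0.91 [161.4, 207.4, 17.7, 23.8]
top 0.79 [235.9, 188.8, 21.4, 19.5]
top 0.71 [159.5, 250.1, 22.8, 21.8]
top 0.39 [388.1, 165.4, 27.2, 23.5]
214 75
side 0.88 [239.7, 392.8, 32.2, 29.9]
side 0.76 [225.8, 302.9, 23.2, 33.7]
side 0.72 [307.5, 398.1, 35.8, 40.8]
side 0.65 [286.1, 138.4, 18.1, 29.1]
18.8667
```

View pics/held_side.png

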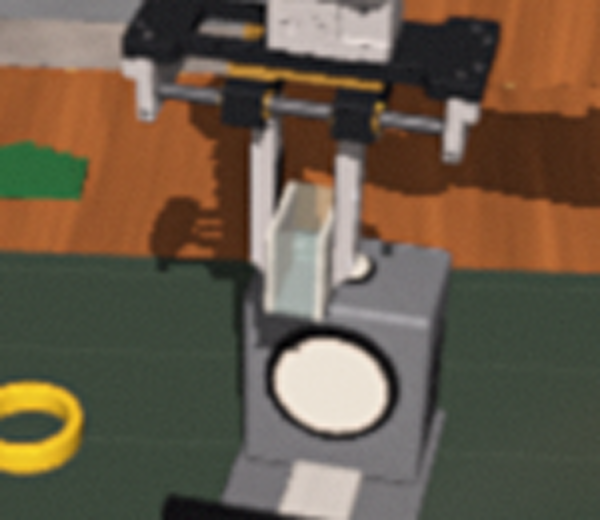

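Held squarely by the frosted walls, with the window facing the analyser, cell at (298,250) in the crop. I'll lower it into the beam and check.

Run:
```python
from fit import *
manip.movel([.5837,-.0905,.098],.1); manip.dwell(.5)
print(manip.read_tool_pos(),manip.read_grip_force(),manip.read_opening(),manip.read_t(),manip.read_q()[5])
v=(.5805,-.1077,-.185)
for n in("top","side"):
    d=cam(n); u=proj(d,[.5837,-.0905,.095])[0].astype(int); a,b=u[0]-70,u[1]-70
    k=4; im=cv2.resize(d["frame"][b:b+140,a:a+140,::-1],None,fx=k,fy=k,interpolation=cv2.INTER_CUBIC)
    for B,p,c in[(x,v,(0,0,255)) for x in VIEW]+[(CELL[0]+[0,0,.066],(.5837,-.0905,np.pi/2-.185),(0,255,0))]:
        q=cv2.convexHull(proj(d,place(B,p)).astype(np.float32)).reshape(-1,2)
        cv2.polylines(im,[np.round((q+.5-[a,b])*k).astype(np.int32)],True,c,1)
    cv2.imwrite(f"pics/fin_{n}.png",im)
```

```text
[ 0.58370215 -0.09048418  0.09800294] 11.870917975902557 0.03036905568847165 21.1333 -0.0647866104440971
```

View pics/fin_side.png

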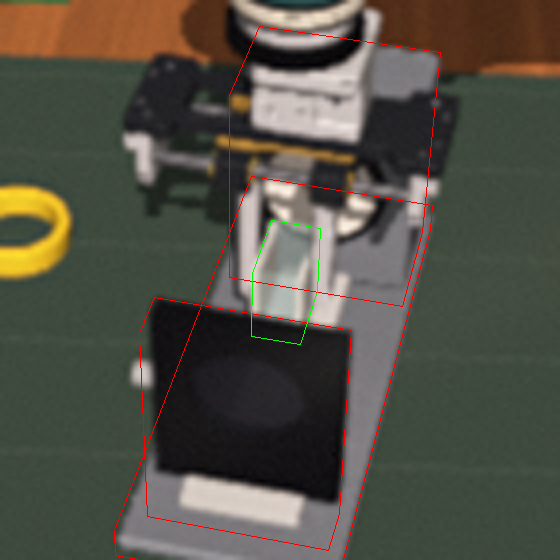

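View pics/fin_top.png

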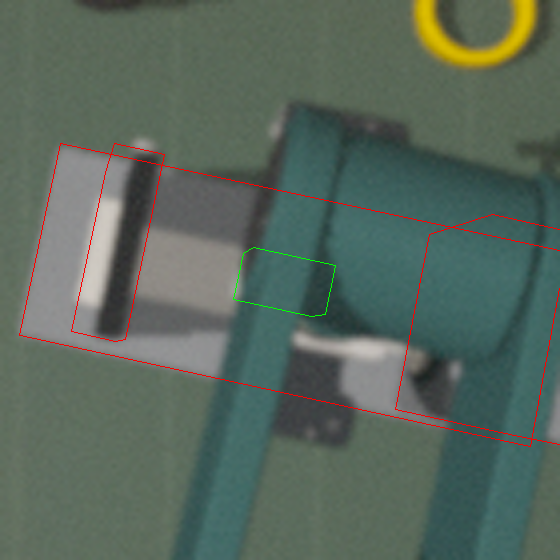

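The overlay shows the held cell at (288,270) in the side crop within about 2 px (3–4 mm) of the planned pose. It stands mid-gap and clear of both heads, well inside the tolerances.

```bash
python3 -c "
from rig import manip
print(manip.hand_in())"
```

```text
the job is handed in; nothing more can be done
None
```

I handed the job in with the lamp switch fully pressed and the taller cell held by its frosted walls, centred between the viewer's heads to within about 4 mm by camera; the judge gave no verdict.

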